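# Slide the washing-aid tray across and lock it

### The arm

A 6-joint arm with a two-finger parallel gripper is mounted at the origin on the work surface. World frame = base frame: x ahead of the robot, y to its left, z up, the work surface at z = 0. Lengths are in m, angles in degrees, forces in N, time in s.
With the tool pointing down it reaches from about 0.375 to 0.9 m from the base axis. Payload 3.1 kg.
Tool frame: the origin (TCP) lies between the finger pads; the fingertips stand 19 mm ahead of it and the grasp point (between the pads) is the TCP; z points along the fingers, x is the direction in which the jaws open and shut, and the axes are right-handed (so a half turn about z gives the same grasp; the last joint's range is limited). The gripper opens to 87 mm and grips with 3 to 60 N. Pads are 19 mm wide; open, the fingers measure 117 mm over their backs; the gripper's body (75 mm by 190 mm) begins 51 mm behind the grasp point.
Start: joints at [57.611, 30.224, 82.088, -0, 67.689, -10.227], TCP at [0.236, 0.579, 0.242] pointing down, gripper open.
Joint ranges: [-176.69, 176.69], [-43.24, 126.21], [12.49, 139.97], [-82, 262], [0, 151.66], [-163.58, 163.58]. Speed limits (degrees/s): [159.86, 159.86, 180, 180, 180, 180].

### API

Orientations are given as a 3x3 rotation matrix whose columns are the frame's x, y, z axes.
In Python, from rig import read_state, capture, camera_info, hand_in, spot_in, silhouettes gives the robot as it stands.
- The arm moves only by the shell command python3 -m jog 'ROWS'. ROWS is text: rows parted by semicolons, each of 7 numbers parted by spaces: the shift along the tool's x, y, z in m, then the turn, a rotation vector about the tool's x, y, z in degrees, then the opening, from 0 (shut) to 1 (fully open). A call has 1 to 8 rows; each row is the pose to reach, as a shift and turn from the pose commanded when the call began, along the tool's axes at that moment; what a row does not reach only later rows make up. A row lasts 1/8 s, in which the tool goes at most 62.5 mm and 10.7 degrees, less where a joint would pass 70% of its speed; a pose out of reach is approached as far as the arm can. A call with a gripper value outside its range is refused whole. The fingers move at their own pace and stop on an object; the grip force is fixed at half the most. Time passes only in rows, so rows that repeat a pose let the fingers close. It gives the time, the measured TCP pose, the force and the opening at its end, in the units of the state.
- read_state(): the state, without advancing time (a new reading comes with each control period).
- capture(name): name is "scene" or "top" or "wrist"; returns (picture, depth): 480x640x3 uint8, red, green, blue; 480x640 float32, m along the optical axis (not along the pixel's ray), 0 where there is no reading.
- camera_info(name): a dict with "vfov" (degrees; the focal length in pixels is half the picture's height over the tangent of half this angle, whatever the lens; pixels are square), "cx", "cy" (the principal point, pixels), "dist" ([k1, k2, p1, p2, k3] as OpenCV has them; the pictures are not rectified), "R" (3x3) and "t" (3): a world point X has camera coordinates R X + t; the wrist camera has in their place "tool_from_camera" (4x4, takes a point from camera to tool coordinates, whose origin is the TCP and whose axes are the tool frame's). Camera axes: x right, y down, z forward; pixel columns grow to the right and rows downward; lengths in m; the calibration is good to about 2 mm. A picture is of the moment at which its call begins: read the wrist's pose just before it. camera_info takes no time and is no camera call.
- hand_in(): hands the job in, once; it reports no verdict.
Trained networks look in the newest picture that a camera, given by its name, has taken for a name from the list of things; names that differ only in an ending like _2 or _b are one class to them, and where a whole thing is asked for, a point or a joint stands for the part that bears it (a point fixed in the world has none). Each returns a list of dicts, best first, with "score" (0 to 1); they miss things now and then, are a little off and sometimes report something else, mostly with a low value. They report only what shows in the picture. A call takes as long as a camera call. They do not tell look-alikes from the thing itself.
- spot_in(label, camera): "centre" ([x, y, z] in m, in world coordinates, good to about 4 mm: the middle of the surface that is visible of it).
- silhouettes(label, camera): "region" (480x640 bool, what is visible of it).
The state is a dict: "time_s": time; "joint_positions": joint angles; "qvel": joint speeds; "tau": joint torques, N m; "position": TCP position; "tcp_rot": TCP orientation; "force": force on the tool from outside, world axes, zero at the start; "moment": the same for the moment, N m; "opening": opening from 0.0 (shut) to 1.0 (fully open).
Only numpy, scipy, OpenCV 4.12 (cv2) and the standard library are available. Lean on these libraries where they do the work, as an engineer would, in place of code of your own. Each camera call takes 0.05 s, during which the arm holds its last target.

### The job

Bring the sliding tray of washing things over to the basin side and lock it there: pull up the black index plunger knob on its carriage, slide the carriage along the rail past the half-way hole to the last hole, the one nearest the basin, and let the plunger spring fully home in it. Ease the pin and never drag it hard against the steel strip or the hole's edge, keep the tumbler and the soap pump standing on the tray, and leave everything else where it is.

Things in the scene. Friction and masses are not known exactly. Their poses are not given: they have to be found in the camera images.
- rail: fixed slide on the washstand: aluminium base 116 x 440 mm, end blocks 52 mm high, two 16 mm guide bars along its own y. Origin: centre of the underside; +y points to the parking end, -y to the end near the basin. Between the bars lie two perforated steel strips, park_strip and use_strip, whose 11 mm holes the plunger's pin locks in
- park_hole (a point): parking hole, in the top face of park_strip (33 mm above the counter), rail y = +85 mm. The carriage starts locked here. park_strip ends at rail y = -24 mm
- halfway_hole (a point): half-way hole in park_strip, rail y = +25 mm: to be passed
- last_hole_zone (a point): middle (rail y = -65 mm) of where the last hole may be. It is the only hole of use_strip, which comes out from under park_strip with its top 3 mm lower (30 mm above the counter). The fitter clamps use_strip to suit the user, so the hole itself lies up to 20 mm either way along the rail from this point: see it or feel for it
- knob (a point): centre of the plunger's knob: black plastic, upright, 29 mm diameter, 24 mm high. Plunger down: 86 mm above the counter, the knob's underside 18 mm above the carriage's flat top (56 mm high, 106 x 70 mm). 25 mm or more is free all round it, the tray starts 80 mm off to rail +x
- tray (a joint): travel of carriage and tray along rail -y, m: 0 in the parking hole (where it starts, locked), 0.060 at the half-way hole, 0.130 to 0.170 at the last hole, free range -0.043 to 0.210. Slides with about 2 N once the pin is lifted clear, with 4 to 8 N while the pin rides on a strip; mass 0.6 to 0.9 kg plus load
- plunger (a joint): lift of the plunger, m: 0 home with its pin in a hole, 0.014 right up (hard stop). A spring pulls it down: 8 N at 0, 14 N at 0.014. The 8 mm flat-ended pin rests on park_strip at about 0.011, on use_strip at about 0.008; let down on a strip it rides along and drops into the next hole it passes, which locks the carriage with about 3 mm of play in all, then stands firm
- tumbler: clear tumbler, loose on the tray, 66 mm across, 95 mm high, origin under its centre
- soap_pump: white pump bottle, loose on the tray, 50 mm across, 138 mm high, origin under its centre. The tray: steel, 140 x 150 mm, 16 mm rim, floor 50 mm above the counter, on the carriage's rail +x side
- soap_dish: bystander: white dish with soap, 91 x 121 x 29 mm, robot side of the rail
- nail_brush: bystander: wooden nail brush, 40 x 92 x 30 mm, robot side of the rail
- spray_bottle: bystander: blue trigger spray bottle, 88 mm across, 214 mm high
- refill_bottle: bystander: pale bottle with green cap, 72 mm across, 210 mm high
- paper_roll: bystander: toilet roll standing on end, 108 mm across, 98 mm high
- cream_jar: bystander: white jar, 64 mm across, 62 mm high
Not all that is in view belongs to the job. What is shaped like the tumbler but orange is not meant. Leave any blue look-alike of the soap_pump alone.

How it is judged (in metres and radians):
On the way, in this order (a step that is already met when the one before it is completed fails the run):
1. the plunger is pulled up out of its parking hole (value of joint plunger above 0.0115 m and value of joint tray below 0.02 m), for 0.1 s.
2. the tray has been slid to the far end of the rail (value of joint tray above 0.11 m), for 0.1 s.
At the end, for the whole second after the job is handed in: the plunger is home in the last hole (lift under 2 mm, tray joint between 0.126 and 0.174 m) and the tray at rest, the tumbler and the soap pump upright (within 0.1 rad) on the tray (value of joint plunger below 0.002 m and value of joint tray between 0.126 and 0.174 m and velocity of joint tray between -0.01 and 0.01 m/s and angle between each of tumbler, soap_pump's own z axis and vertical below 0.1 rad and height (world z) of each of tumbler, soap_pump above 0.045 m); the robot touches nothing.
It fails at once if the plunger's pin is forced against a strip or the edge of a hole with more than 35 N (contact force between plunger and use_strip above 35 N or contact force between plunger and park_strip above 35 N).
It fails at once if the tumbler or the soap pump tips over or leaves the tray (angle between any of tumbler, soap_pump's own z axis and vertical above 0.4 rad or height (world z) of any of tumbler, soap_pump below 0.04 m).
It fails at once if a bystander is pushed more than 20 mm (distance of any of soap_dish, nail_brush, spray_bottle, refill_bottle, paper_roll, cream_jar from where it was at the start of the episode above 0.02 m).
It also fails if it takes over 54 s, if anything falls off the work surface, if the arm or the gripper's body presses on something with over 40 N, if the wrist force passes 120 N, or if a joint passes its speed limit or range.

## Working session

There is one attempt and no reset: what is moved stays moved. The work goes in short steps, Python scripts to look and compute and a shell command to move; the robot and the scene stay as the last step left them, time stands still between calls to the robot, and variables do not carry over. Pictures are saved under pics/ and viewed, and the job is handed in when it is done.

```bash
ls; mkdir -p pics; python3 - <<'E'
from rig import *
import cv2,numpy as np
s=read_state();print(s)
for c in("scene","top"):
    p,d=capture(c);cv2.imwrite(f"pics/{c}0.png",p[:,:,::-1]);np.savez(f"{c}0.npz",p=p,d=d)
    i=camera_info(c);print(c,i)
    for l in("knob","tumbler","soap_pump","rail","soap_dish","nail_brush","spray_bottle","refill_bottle","paper_roll","cream_jar"):
        print(l,[(round(r["score"],2),np.round(r["centre"],3).tolist()) for r in spot_in(l,c)])
E
```

```text
pics
{'time_s': 0.0, 'joint_positions': array([ 5.76108724e+01,  3.02785929e+01,  8.21557060e+01, -1.04817959e-03,
        6.76885846e+01, -1.02258610e+01]), 'qvel': array([-0.03682372,  0.02503208, -0.03877887,  0.01184307,  0.01445203,
       -0.05900736]), 'tau': array([ 1.16029027e-03, -4.40050042e+01, -1.76587969e+01,  6.33771345e-02,
        5.83615224e-02, -1.79914496e-04]), 'position': array([0.23536996, 0.57824873, 0.24057936]), 'tcp_rot': array([[ 3.77239468e-01,  9.26115056e-01, -1.13456293e-03],
       [ 9.26113339e-01, -3.77240998e-01, -1.82013055e-03],
       [-2.11365396e-03, -3.64108781e-04, -9.99997700e-01]]), 'force': array([-0.40772363,  0.36823699, -0.65483404]), 'moment': array([ 0.02480752,  0.03315346, -0.00382683]), 'opening': 0.9956758703467739}
scene {'vfov': 43.07105119619696, 'cx': 308.5452968620292, 'cy': 238.20554544024006, 'dist': array([-0.05042542,  0.        ,  0.        ,  0.        ,  0.        ]), 'R': array([[-0.75622608,  0.65427869,  0.00644314],
       [ 0.38077857,  0.44807544, -0.80884861],
       [-0.53209942, -0.60921901, -0.58798164]]), '
[... 1047 characters left out ...]
029 ])}
knob [(0.66, [0.501, 0.108, 0.102])]
tumbler [(0.84, [0.816, 0.253, 0.054]), (0.72, [0.642, 0.16, 0.084]), (0.37, [0.421, 0.368, 0.064]), (0.26, [0.531, 0.084, 0.039])]
soap_pump [(0.93, [0.673, 0.098, 0.156]), (0.86, [0.794, -0.018, 0.1])]
rail [(0.86, [0.527, 0.082, 0.043])]
soap_dish [(0.73, [0.374, 0.105, 0.016])]
nail_brush [(0.66, [0.406, -0.105, 0.029]), (0.57, [0.532, 0.086, 0.039]), (0.46, [0.374, 0.107, 0.014])]
spray_bottle [(0.83, [0.692, 0.369, 0.123])]
refill_bottle [(0.77, [0.569, 0.501, 0.139]), (0.44, [0.676, 0.096, 0.156])]
paper_roll [(0.93, [0.729, -0.295, 0.096])]
cream_jar [(0.93, [0.421, 0.366, 0.06]), (0.69, [0.674, 0.098, 0.159]), (0.5, [0.594, 0.12, 0.048])]
```

View pics/scene0.png

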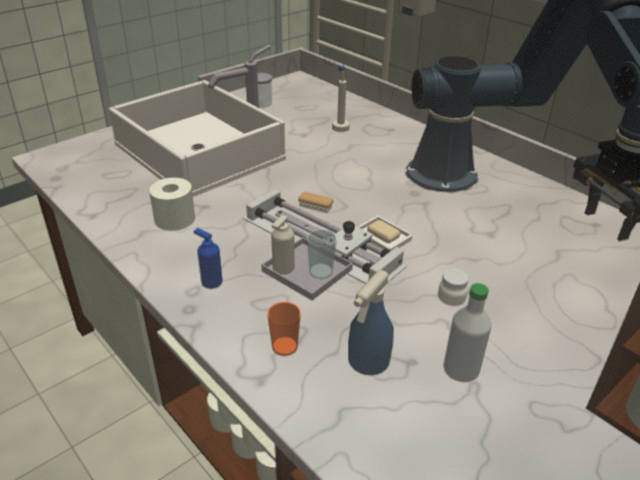

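View pics/top0.png

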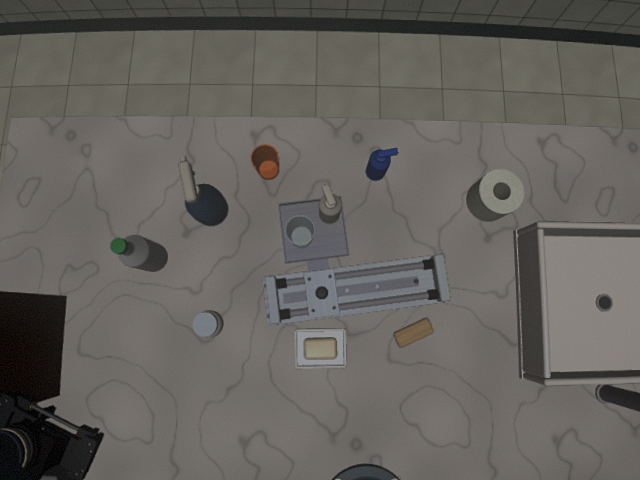

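```bash
cat > h.py <<'E'
import numpy as np,cv2
from rig import *
def K(i):
    f=240/np.tan(np.radians(i["vfov"])/2);return np.array([[f,0,i["cx"]],[0,f,i["cy"]],[0,0,1]])
def pose(i,s=None):
    if "R" in i: return np.array(i["R"]),np.array(i["t"])
    T=np.array(i["tool_from_camera"]);W=np.eye(4);W[:3,:3]=s["tcp_rot"];W[:3,3]=s["position"]
    M=np.linalg.inv(W@T);return M[:3,:3],M[:3,3]
def px2w(uv,z,i,s=None):
    R,t=pose(i,s);n=cv2.undistortPoints(np.array(uv,float).reshape(-1,1,2),K(i),np.array(i["dist"])).reshape(-1,2)
    r=np.c_[n,np.ones(len(n))]@R;c=-R.T@t
    return c+r*((z-c[2])/r[:,2])[:,None]
def w2px(X,i,s=None):
    R,t=pose(i,s);return cv2.projectPoints(np.array(X,float).reshape(-1,1,3),cv2.Rodrigues(R)[0],t,K(i),np.array(i["dist"]))[0].reshape(-1,2)
E
python3 - <<'E'
from h import *
p=np.load("top0.npz")["p"]
cv2.imwrite("pics/topz.png",cv2.resize(p[190:340,255:455,::-1],(800,600),interpolation=cv2.INTER_CUBIC))
E
```

```text
(no output)
```

View pics/topz.png

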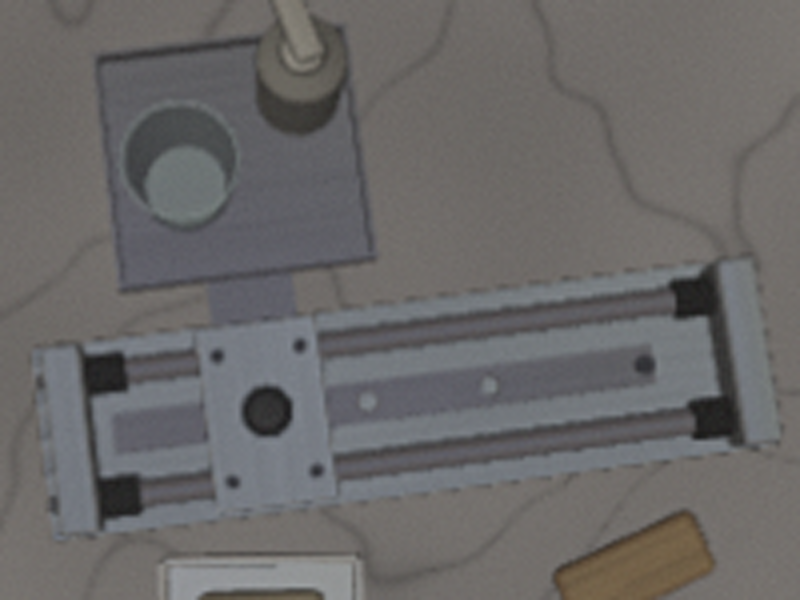

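```bash
python3 - <<'E'
from h import *
i=camera_info("top")
# block tops at z=.052: zoom corners left block (33,346),(88?) ; right block top corners
z=lambda u,v:(255+u/4-.375,190+v/4-.375)
# block tops corners: left outer TL (36,348) BL (58,538); right outer TR (752,258), BR(778,440)
c=px2w([z(36,348),z(58,538),z(752,258),z(778,440)],.052,i)
print(c.round(4)); L=(c[0]+c[1])/2;Rr=(c[2]+c[3])/2;print(np.linalg.norm(L-Rr))
yax=(L-Rr);yax/=np.linalg.norm(yax);mid=(L+Rr)/2;print("rail",mid,yax,np.degrees(np.arctan2(-yax[0],yax[1])))
kn=px2w([z(267,410)],.098,i)[0];print("knob",kn,(kn-mid)@yax)
hh=px2w([z(369,401)],.033,i)[0];hl=px2w([z(489,385)],.030,i)[0]
print("half",hh,(hh-mid)@yax,"last",hl,(hl-mid)@yax, "diff",(hh-hl)@yax, "screw",(px2w([z(645,364)],.03,i)[0]-mid)@yax)
E
```

```text
[[ 0.5337  0.241   0.052 ]
 [ 0.4259  0.2252  0.052 ]
 [ 0.5921 -0.1756  0.052 ]
 [ 0.4862 -0.1884  0.052 ]]
0.4193164608298063
rail [0.50948195 0.02554205 0.052     ] [-0.14166319  0.98991492  0.        ] 8.144099332087864
knob [0.4983561  0.10791744 0.098     ] 0.08312075300366809
half [0.50701092 0.04765824 0.033     ] 0.022243200202938122 last [ 0.5174158  -0.02319949  0.03      ] -0.04937390824721015 diff 0.07161710845014826 screw -0.1431260194013826
```

```bash
python3 -m jog '-0.042 0.0525 0 0 0 -4 1; -0.084 0.105 0 0 0 -8 1; -0.126 0.1575 0 0 0 -12 1; -0.168 0.21 0 0 0 -16 1; -0.21 0.2625 0.01 0 0 -20 1; -0.252 0.315 0.02 0 0 -24 1; -0.294 0.3675 0.03 0 0 -28 1; -0.336 0.42 0.04 0 0 -30.3 1'; python3 -m jog '0 0 0 0 0 0 1;0 0 0 0 0 0 1;0 0 0 0 0 0 1'
python3 - <<'E'
from h import *
s=read_state();p,d=capture("wrist");cv2.imwrite("pics/w1.png",p[:,:,::-1]);np.savez("w1.npz",p=p,d=d)
print(s["position"],s["tcp_rot"].round(3),s["joint_positions"].round(1),s["time_s"])
print(spot_in("knob","wrist"));print(w2px([[.498,.109,.098],[.5174,-.0232,.03]],camera_info("wrist"),s))
E
```

```text
time_s: 2.1
position: [0.4795, 0.1425, 0.2076]
tcp_rot: [[-0.143, 0.99, 0.001], [0.99, 0.143, 0.0], [0.0, 0.001, -1.0]]
force: [0.1, 1.5, 0.7]
opening: 1.001
time_s: 2.48
position: [0.4775, 0.1456, 0.2077]
tcp_rot: [[-0.143, 0.99, -0.0], [0.99, 0.143, 0.0], [0.0, -0.0, -1.0]]
force: [-0.3, 0.3, -0.6]
opening: 1.0
[0.47745803 0.14558244 0.2076739 ] [[-0.143  0.99  -0.   ]
 [ 0.99   0.143  0.   ]
 [ 0.    -0.    -1.   ]] [  4.1  23.4 102.    0.   54.6 -94.2] 2.475
[{'centre': [0.4942, 0.1091, 0.0949], 'score': 0.55}]
[[253.59779918 266.0231061 ]
 [105.11638336 238.92531168]]
```

View pics/w1.png

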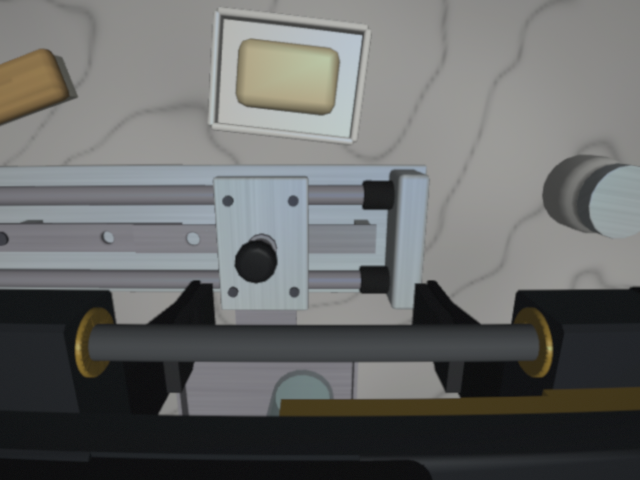

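```bash
python3 - <<'E'
from h import *
s=read_state();i=camera_info("wrist");W=np.array(s["tcp_rot"]);P=s["position"]
k=px2w([(256,264)],.098,i,s)[0];h=px2w([(193,238.5)],.033,i,s)[0];l=px2w([(108,237)],.03,i,s)[0]
hb=px2w([(263,241)],.056,i,s)[0]
print(k,h,l,hb,"tool delta",W.T@(k-P),"h-l",W.T@(h-l),"k-h",W.T@(k-h), "k-l",W.T@(k-l))
E
```

```text
[0.49658237 0.11055215 0.098     ] [0.50580134 0.0508653  0.033     ] [ 0.5156938  -0.02067949  0.03      ] [0.49281695 0.10976325 0.056     ] tool delta [-0.03755172  0.0137309   0.10974275] h-l [ 0.07222405  0.00051694 -0.00298966] k-h [ 0.06040159 -0.00051911 -0.06499144] k-l [ 1.32625634e-01 -2.17445876e-06 -6.79811077e-02]
```

```bash
python3 -m jog '-0.019 0.007 0 0 0 0 1;-0.0385 0.0142 0 0 0 0 1;-0.0385 0.0142 0.03 0 0 0 1;-0.0385 0.0142 0.06 0 0 0 1;-0.0385 0.0142 0.085 0 0 0 1;-0.0385 0.0142 0.105 0 0 0 1;-0.0385 0.0142 0.120 0 0 0 1;-0.0385 0.0142 0.120 0 0 0 1'
python3 - <<'E'
from h import *
s=read_state();p,d=capture("wrist");cv2.imwrite("pics/w2.png",p[:,:,::-1])
print(s["position"],s["force"],s["joint_positions"].round(1),s["time_s"])
p,d=capture("scene");cv2.imwrite("pics/s2.png",cv2.resize(p[150:330,220:460,::-1],(800,600)))
E
```

```text
time_s: 3.58
position: [0.4977, 0.1075, 0.0866]
tcp_rot: [[-0.141, 0.99, -0.002], [0.99, 0.141, -0.0], [0.0, -0.002, -1.0]]
force: [-0.2, 0.6, 0.5]
opening: 1.002
[0.49770981 0.10750716 0.08655455] [-0.24720121  0.56073787  0.54512594] [ -0.4  35.8 105.9  -0.   38.4 -98.5] 3.575
```

View pics/w2.png

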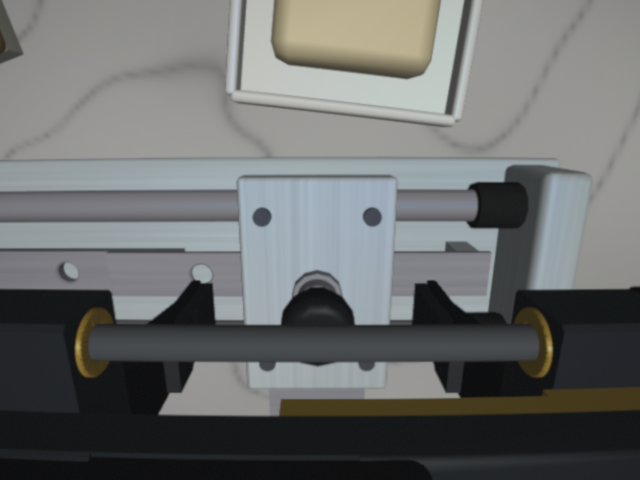

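View pics/s2.png

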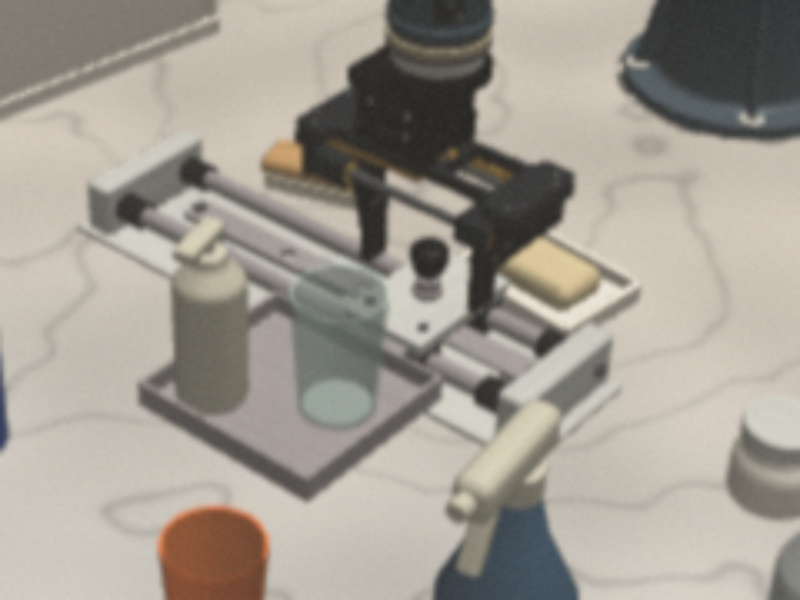

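```bash
python3 -m jog '0 0 0 0 0 0 0.7;0 0 0 0 0 0 0.5;0 0 0 0 0 0 0.4;0 0 0 0 0 0 0.4;0 0 0 0 0 0 0.4'
python3 - <<'E'
from h import *
s=read_state();p,d=capture("wrist");cv2.imwrite("pics/w3.png",cv2.resize(p[250:400,210:410,::-1],(800,600)))
print(s["position"],s["force"],s["opening"],s["time_s"])
p,d=capture("scene");cv2.imwrite("pics/s3.png",cv2.resize(p[200:275,300:400,::-1],(800,600),interpolation=cv2.INTER_CUBIC))
E
```

```text
time_s: 4.3
position: [0.4979, 0.1083, 0.0875]
tcp_rot: [[-0.142, 0.99, 0.0], [0.99, 0.142, -0.0], [-0.0, 0.0, -1.0]]
force: [-0.5, 0.5, -0.2]
opening: 0.513
[0.497856   0.10825516 0.08753681] [-0.49916596  0.45488613 -0.16109276] 0.5127909474240002 4.3
```

View pics/w3.png

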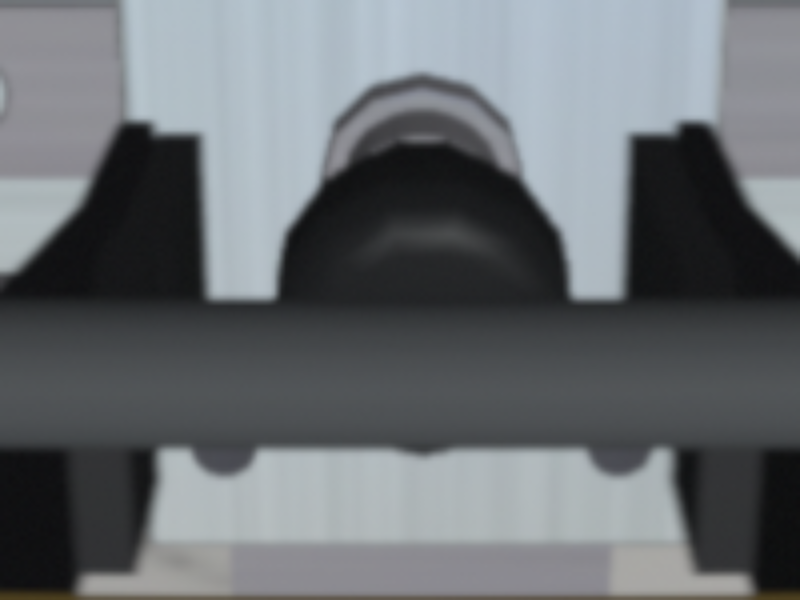

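View pics/s3.png

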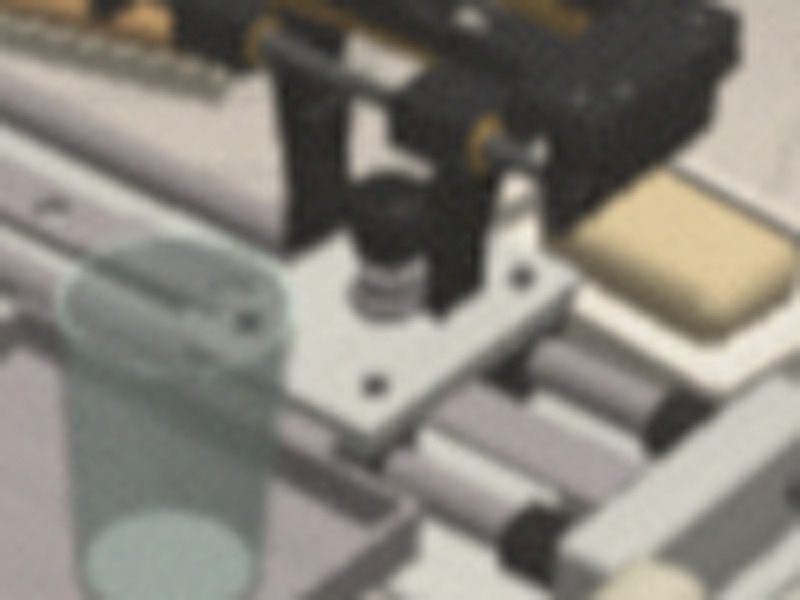

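```bash
python3 -c "
from h import *;i=camera_info('wrist');print(i)"
python3 -m jog '0.0008 0 0 0 0 0 0.4;0.0008 0 0 0 0 0 0.37;0.0008 0 0 0 0 0 0.36;0.0008 0 0 0 0 0 0.36'
python3 - <<'E'
from h import *
s=read_state();p,d=capture("wrist");cv2.imwrite("pics/w4.png",cv2.resize(p[250:400,210:410,::-1],(800,600)))
print(s["position"],s["force"],s["opening"],s["time_s"])
E
```

```text
{'vfov': 61.35366234159033, 'cx': 313.29404155591635, 'cy': 240.6845401022998, 'dist': array([-0.04953924,  0.        ,  0.        ,  0.        ,  0.        ]), 'tool_from_camera': array([[ 9.99999683e-01, -4.78412721e-04,  6.35819688e-04,
         1.25565104e-05],
       [ 2.87612587e-04,  9.62363252e-01,  2.71766240e-01,
        -7.33416415e-02],
       [-7.41905929e-04, -2.71765971e-01,  9.62363085e-01,
        -1.42171548e-01],
       [ 0.00000000e+00,  0.00000000e+00,  0.00000000e+00,
         1.00000000e+00]])}
time_s: 4.9
position: [0.4977, 0.109, 0.0875]
tcp_rot: [[-0.142, 0.99, -0.0], [0.99, 0.142, -0.0], [-0.0, -0.0, -1.0]]
force: [-0.5, -0.8, -0.2]
opening: 0.362
[0.49773491 0.10899583 0.08748397] [-0.46370841 -0.80719049 -0.23157581] 0.3624490246515323 4.9
```

View pics/w4.png

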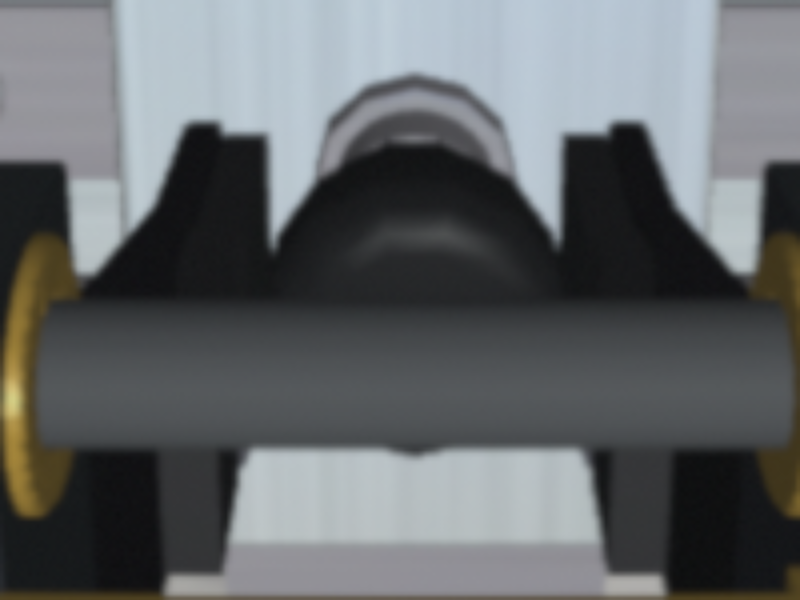

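```bash
python3 -m jog '0 0 0 0 0 0 0.345;0 0 0 0 0 0 0.335;0 0 0 0 0 0 0.33;0 0 0 0 0 0 0.325;0 0 0 0 0 0 0.32'; python3 -m jog '0 0 0 0 0 0 0.3;0 0 0 0 0 0 0.2;0 0 0 0 0 0 0'
```

```text
time_s: 5.58
position: [0.4977, 0.109, 0.0875]
tcp_rot: [[-0.142, 0.99, -0.0], [0.99, 0.142, 0.0], [0.0, 0.0, -1.0]]
force: [-0.3, 0.7, 0.1]
opening: 0.328
time_s: 5.95
position: [0.4977, 0.109, 0.0875]
tcp_rot: [[-0.141, 0.99, 0.0], [0.99, 0.141, 0.0], [0.0, 0.0, -1.0]]
force: [-0.8, 0.7, 0.3]
opening: 0.325
```

```bash
python3 -m jog '0 0 -0.002 0 0 0 0;0 0 -0.004 0 0 0 0;0 0 -0.006 0 0 0 0;0 0 -0.008 0 0 0 0;0 0 -0.010 0 0 0 0;0 0 -0.0115 0 0 0 0;0 0 -0.0128 0 0 0 0;0 0 -0.0128 0 0 0 0'; python3 -m jog '0 0 0 0 0 0 0'
```

```text
time_s: 6.95
position: [0.4977, 0.109, 0.1003]
tcp_rot: [[-0.142, 0.99, -0.0], [0.99, 0.142, 0.0], [0.0, -0.0, -1.0]]
force: [3.4, 1.0, -14.3]
opening: 0.324
time_s: 7.08
position: [0.4977, 0.109, 0.1002]
tcp_rot: [[-0.142, 0.99, -0.0], [0.99, 0.142, 0.0], [0.0, -0.0, -1.0]]
force: [2.8, 1.1, -13.7]
opening: 0.33
```

```bash
python3 - <<'E'
from h import *
s=read_state();p,d=capture("wrist");cv2.imwrite("pics/w5.png",cv2.resize(p[240:315,60:260,::-1],(800,300),interpolation=cv2.INTER_CUBIC))
print(s["position"],s["force"],s["opening"],s["time_s"])
E
python3 -m jog '-0.001 0 0 0 0 0 0;-0.004 0 0 0 0 0 0;-0.010 0 0 0 0 0 0;-0.017 0 0 0 0 0 0;-0.024 0 0 0 0 0 0;-0.031 0 0 0 0 0 0;-0.037 0 0 0 0 0 0;-0.040 0 0 0 0 0 0'
```

```text
[0.4976848  0.10903593 0.10021699] [  2.83032314   1.07822966 -13.71945946] 0.33018830346782196 7.075
time_s: 8.12
position: [0.5035, 0.0689, 0.1003]
tcp_rot: [[-0.141, 0.99, -0.0], [0.99, 0.141, -0.0], [-0.0, -0.0, -1.0]]
force: [3.2, 2.9, -14.2]
opening: 0.326
```

View pics/w5.png

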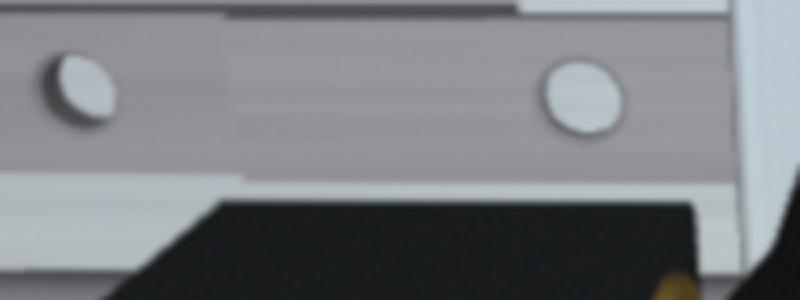

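```bash
python3 -m jog '-0.001 0 0 0 0 0 0;-0.004 0 0 0 0 0 0;-0.010 0 0 0 0 0 0;-0.017 0 0 0 0 0 0;-0.024 0 0 0 0 0 0;-0.029 0 0 0 0 0 0;-0.032 0 0 0 0 0 0;-0.032 0 0 0 0 0 0'
python3 - <<'E'
from h import *
s=read_state();p,d=capture("wrist");cv2.imwrite("pics/w6.png",cv2.resize(p[240:315,60:260,::-1],(800,300),interpolation=cv2.INTER_CUBIC));cv2.imwrite("pics/w6f.png",p[:,:,::-1])
print(s["position"],s["force"],s["opening"],s["time_s"]);np.save("s6.npy",s,allow_pickle=True)
E
```

```text
time_s: 9.12
position: [0.5081, 0.037, 0.1003]
tcp_rot: [[-0.142, 0.99, 0.0], [0.99, 0.142, -0.001], [-0.001, 0.0, -1.0]]
force: [2.4, -1.0, -14.4]
opening: 0.325
[0.50805989 0.03700104 0.10031881] [  2.44524201  -0.97948257 -14.40606515] 0.32525766853857185 9.125
```

View pics/w6.png

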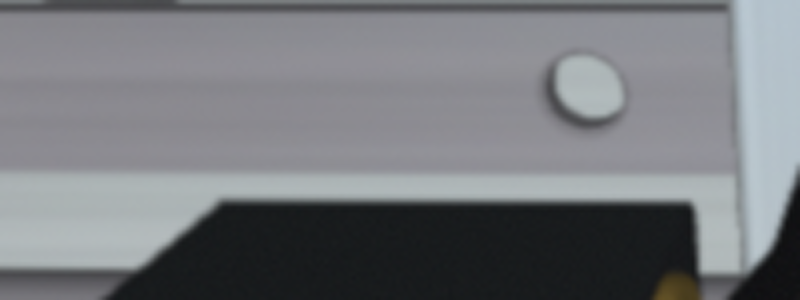

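View pics/w6f.png

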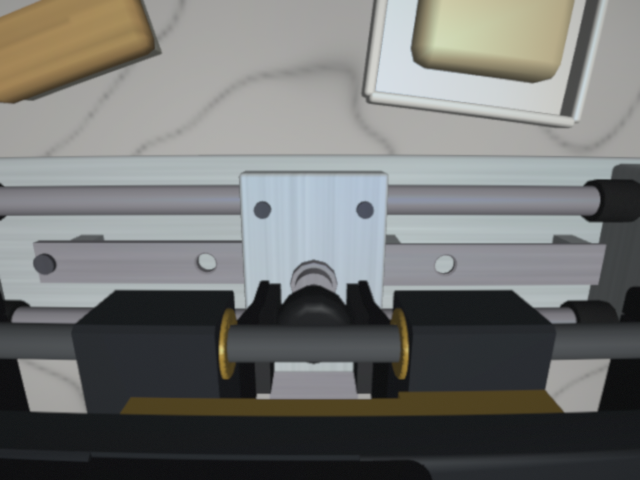

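```bash
python3 - <<'E'
from h import *
s=np.load("s6.npy",allow_pickle=True).item();i=camera_info("wrist")
f=lambda u,v:(60+u/4-.375,240+v/4-.375)
a=px2w([f(582,97)],.033,i,s)[0];b=px2w([f(586.5,88)],.030,i,s)[0];W=s["tcp_rot"];P=s["position"]
da=W.T@(a-P);db=W.T@(b-P);print(da,db,"remaining",60*db[0]/da[0])
E
```

```text
[-0.05923902 -0.0009662   0.06737587] [-0.0593589  -0.00125226  0.07037598] remaining 60.12141566159903
```

```bash
python3 -m jog '-0.001 0 0 0 0 0 0;-0.004 0 0 0 0 0 0;-0.009 0 0 0 0 0 0;-0.015 0 0 0 0 0 0;-0.021 0 0 0 0 0 0;-0.027 0 0 0 0 0 0;-0.031 0 0 0 0 0 0;-0.033 0 0 0 0 0 0';python3 -m jog '-0.001 0 0 0 0 0 0;-0.004 0 0 0 0 0 0;-0.009 0 0 0 0 0 0;-0.014 0 0 0 0 0 0;-0.019 0 0 0 0 0 0;-0.023 0 0 0 0 0 0;-0.0258 0 0 0 0 0 0;-0.0268 0 0 0 0 0 0'
python3 -m jog '0 0 0 0 0 0 0;0 0 0 0 0 0 0'
python3 - <<'E'
from h import *
s=read_state();P=s["position"]
print(P,s["force"],np.linalg.norm(P-[.49770,.10902,P[2]]))
p,d=capture("scene");cv2.imwrite("pics/s7.png",cv2.resize(p[150:330,220:460,::-1],(800,600)))
E
```

```text
time_s: 10.18
position: [0.5126, 0.0047, 0.1003]
tcp_rot: [[-0.141, 0.99, 0.0], [0.99, 0.141, 0.0], [0.0, 0.0, -1.0]]
force: [3.3, 1.8, -13.5]
opening: 0.32
time_s: 11.18
position: [0.5164, -0.0217, 0.1003]
tcp_rot: [[-0.141, 0.99, -0.0], [0.99, 0.141, 0.0], [0.0, -0.0, -1.0]]
force: [3.5, 2.5, -13.1]
opening: 0.326
time_s: 11.42
position: [0.5165, -0.0217, 0.1003]
tcp_rot: [[-0.142, 0.99, 0.0], [0.99, 0.142, -0.001], [-0.001, 0.0, -1.0]]
force: [1.9, -0.8, -13.8]
opening: 0.319
[ 0.51645742 -0.0217189   0.10032127] [  1.9034293   -0.84089744 -13.79851688] 0.13207763063974562
```

View pics/s7.png

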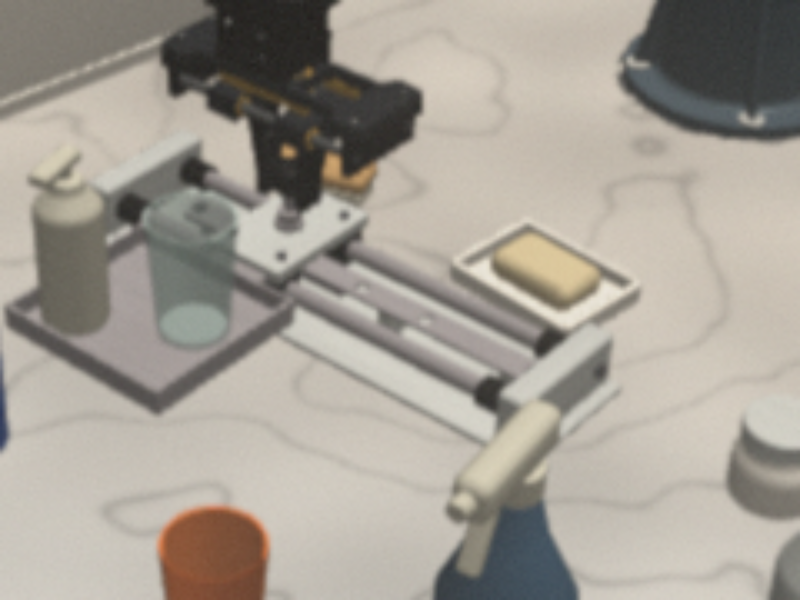

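```bash
python3 -m jog '-0.0004 0 0.001 0 0 0 0;-0.0004 0 0.002 0 0 0 0;-0.0004 0 0.003 0 0 0 0;-0.0004 0 0.004 0 0 0 0;-0.0004 0 0.005 0 0 0 0;-0.0004 0 0.0055 0 0 0 0;-0.0004 0 0.0055 0 0 0 0'
```

```text
time_s: 12.35
position: [0.5164, -0.0218, 0.0948]
tcp_rot: [[-0.142, 0.99, -0.0], [0.99, 0.142, 0.0], [0.0, -0.0, -1.0]]
force: [2.6, 2.5, -11.2]
opening: 0.323
```

```bash
python3 -m jog '0 0 0.0005 0 0 0 0;0 0 0.001 0 0 0 0;0 0 0.0015 0 0 0 0;0 0 0.0015 0 0 0 0'; python3 -m jog '0 0 0.0005 0 0 0 0;0 0 0.001 0 0 0 0;0 0 0.0015 0 0 0 0;0 0 0.0015 0 0 0 0'
```

```text
time_s: 12.85
position: [0.5165, -0.0219, 0.0933]
tcp_rot: [[-0.142, 0.99, 0.0], [0.99, 0.142, -0.0], [-0.0, 0.0, -1.0]]
force: [1.9, 1.8, -10.5]
opening: 0.322
time_s: 13.35
position: [0.5165, -0.0219, 0.0918]
tcp_rot: [[-0.142, 0.99, 0.0], [0.99, 0.142, -0.0], [-0.0, 0.0, -1.0]]
force: [2.6, 1.3, -10.3]
opening: 0.326
```

```bash
python3 -m jog '0 0 0.001 0 0 0 0;0 0 0.002 0 0 0 0;0 0 0.003 0 0 0 0;0 0 0.0035 0 0 0 0;0 0 0.004 0 0 0 0;0 0 0.004 0 0 0 0'
```

```text
time_s: 14.1
position: [0.5165, -0.0219, 0.0878]
tcp_rot: [[-0.142, 0.99, 0.0], [0.99, 0.142, -0.0], [-0.0, 0.0, -1.0]]
force: [1.9, 1.9, -9.2]
opening: 0.324
```

```bash
python3 -m jog '0 0 0.0003 0 0 0 0;0 0 0.0003 0 0 0 0;0 0 0.0003 0 0 0 0.4;0 0 0.0003 0 0 0 0.5;0 0 0.0003 0 0 0 0.7;0 0 0.0003 0 0 0 0.7'
python3 - <<'E'
from h import *
s=read_state();P=s["position"]
print(P,s["force"],s["opening"])
p,d=capture("scene");cv2.imwrite("pics/s8.png",cv2.resize(p[150:330,220:460,::-1],(800,600)))
p,d=capture("wrist");cv2.imwrite("pics/w8.png",p[:,:,::-1])
E
```

```text
time_s: 14.85
position: [0.5165, -0.022, 0.0878]
tcp_rot: [[-0.142, 0.99, 0.0], [0.99, 0.142, -0.0], [-0.0, 0.0, -1.0]]
force: [0.1, 0.5, 0.1]
opening: 0.634
[ 0.51654064 -0.02200559  0.08780033] [0.11863261 0.52536144 0.12500169] 0.6344390440867873
```

View pics/s8.png

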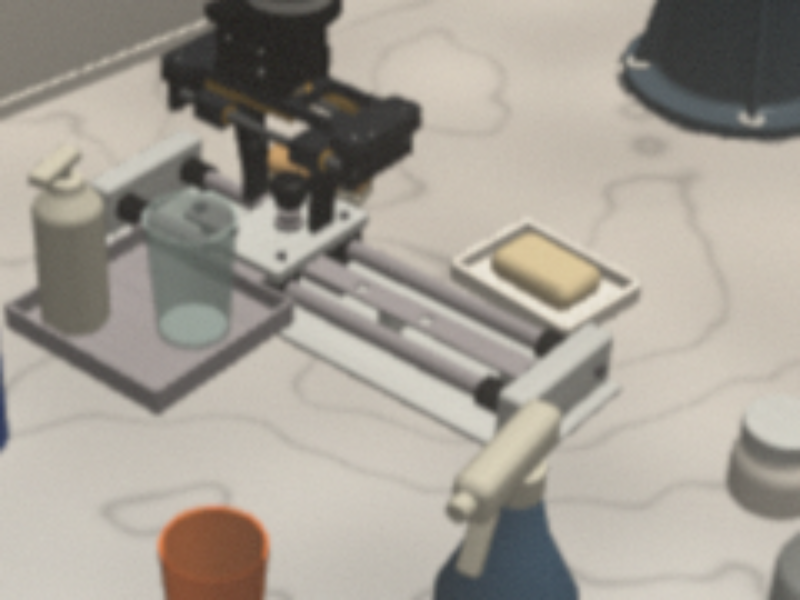

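View pics/w8.png

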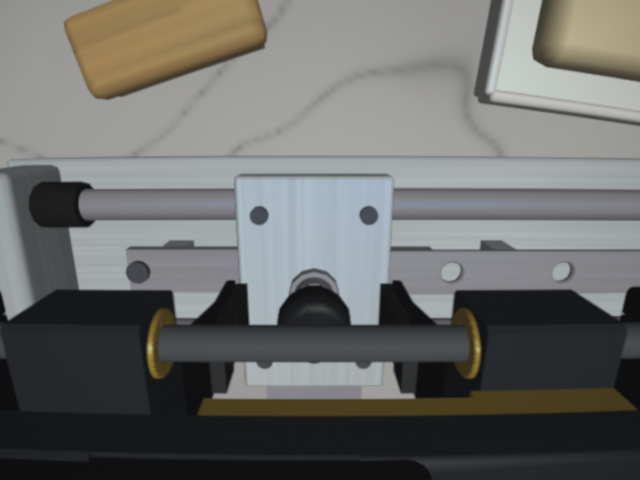

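```bash
python3 -m jog '0 0 0 0 0 0 0.8;0 0 -0.01 0 0 0 0.8;0 0 -0.03 0 0 0 0.8;0 0 -0.06 0 0 0 0.8;0 0 -0.09 0 0 0 0.8;0 0 -0.12 0 0 0 0.8;0.02 -0.02 -0.12 0 0 0 0.8;0.04 -0.04 -0.12 0 0 0 0.8'
python3 -m jog '0 0 0 0 0 0 0.8;0 0 0 0 0 0 0.8'
python3 - <<'E'
from h import *
s=read_state();i=camera_info("wrist")
p,d=capture("wrist");cv2.imwrite("pics/w9.png",p[:,:,::-1])
R,t=pose(i,s);v,u=np.mgrid[0:480,0:640]
n=cv2.undistortPoints(np.stack([u,v],-1).reshape(-1,1,2).astype(float),K(i),i["dist"]).reshape(480,640,2)
X=(np.dstack([n,np.ones((480,640))])*d[...,None]-t)@R
yax=np.array([-.1417,.9899,0]);c=np.array([.5165,-.0219,0])
r=np.linalg.norm((X-c)[...,:2],axis=-1);m=(r<.02)&(d>0)&(X[...,2]>.07)&(X[...,2]<.13)
print("knob top z",np.percentile(X[m][:,2],[50,80,95]),m.sum(),X[m&(X[...,2]>.09)].mean(0))
m=(r>.025)&(r<.04)&(abs((X-c)@yax)<.03)&(d>0)&(X[...,2]>.045)&(X[...,2]<.07);print("carr top",np.median(X[m][:,2]),m.sum())
print(s["position"],s["time_s"])
p,d=capture("top");cv2.imwrite("pics/t9.png",p[:,:,::-1])
for l in("soap_dish","nail_brush","spray_bottle","refill_bottle","paper_roll","cream_jar","tumbler","soap_pump","knob"): print(l,[(round(r["score"],2),np.round(r["centre"],3).tolist()) for r in spot_in(l,"top")][:2])
E
```

```text
time_s: 15.95
position: [0.4709, 0.0123, 0.2086]
tcp_rot: [[-0.141, 0.99, 0.002], [0.99, 0.141, -0.0], [-0.001, 0.002, -1.0]]
force: [0.3, 0.3, 0.4]
opening: 0.799
time_s: 16.2
position: [0.4724, 0.0116, 0.2081]
tcp_rot: [[-0.142, 0.99, 0.002], [0.99, 0.142, -0.001], [-0.001, 0.002, -1.0]]
force: [0.6, -0.0, 0.5]
opening: 0.801
knob top z [0.09624123 0.09715114 0.09779819] 1415 [ 0.51426442 -0.02123238  0.09597475]
carr top 0.05501438893976065 3050
[0.47240422 0.01163142 0.20810454] 16.2
soap_dish [(0.7, [0.372, 0.109, 0.016])]
nail_brush [(0.78, [0.397, -0.082, 0.027])]
spray_bottle [(0.93, [0.692, 0.369, 0.12]), (0.6, [0.728, -0.294, 0.096])]
refill_bottle [(0.89, [0.572, 0.503, 0.137])]
paper_roll [(0.74, [0.725, -0.292, 0.095]), (0.69, [0.692, 0.368, 0.119])]
cream_jar [(0.82, [0.421, 0.369, 0.062]), (0.63, [0.656, 0.024, 0.087])]
tumbler [(0.71, [0.655, 0.023, 0.092]), (0.6, [0.814, 0.252, 0.05])]
soap_pump [(0.73, [0.688, -0.032, 0.155]), (0.59, [0.796, -0.018, 0.101])]
knob [(0.5, [0.697, 0.367, 0.12])]
```

View pics/w9.png

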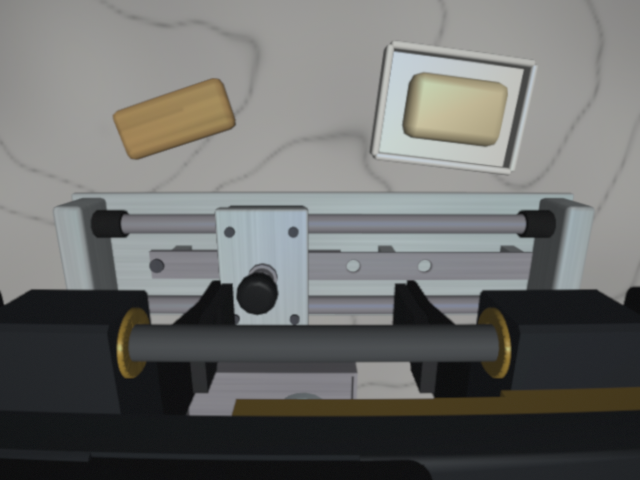

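View pics/t9.png

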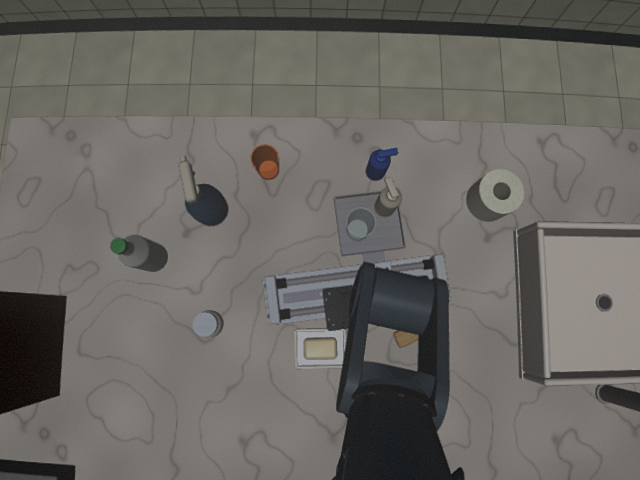

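```bash
python3 -c "
from rig import *;hand_in();print(read_state()['time_s'])"
```

```text
the job is handed in; nothing more can be done
the job is handed in; nothing more can be done
```

The tray is at the basin side and the plunger is down in the last hole. I handed the job in at about 16 s, with the gripper clear of everything; no verdict is reported.

**What I did:**
- I gripped the knob with the jaws along the rail and lifted the plunger about 12.8 mm.
- I slid the carriage past the half-way hole and measured the last hole in the wrist picture on the way. It lies at about 0.1325 m of travel.
- I stopped over it, lowered the pin, let go, and raised the gripper clear.

**What my last checks showed:**
- **Pin:** while lowering, the force stayed at the spring's own pull (14 N down to 9 N), with no sign of the pin resting on the strip. At the final height the reading was 9.2 N, about 1 N above the expected 8.2 N.
- **Plunger home:** the knob's top came out 41–43 mm above the carriage, against 42 mm when fully home. I did not test the lock by pushing on the carriage.
- **Tumbler and soap pump:** both stand upright on the tray.
- **Bystanders:** all measured within 5 mm of where they started, except the nail brush. The top camera put the brush about 25 mm off, but the arm was covering part of it in that picture. I did not re-measure it. Nothing suggests it was touched: the wrist picture shows it lying clear of the gripper and rail.

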